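# Seat the well plate and snap the stage clamp shut

## Robot

A 6-joint arm with a two-finger parallel gripper is mounted at the origin on the work surface. World frame = base frame: x ahead of the robot, y to its left, z up, the work surface at z = 0. Lengths are in m, angles in rad, forces in N, time in s.
With the tool pointing down it reaches from about 0.35 to 0.85 m from the base axis. Payload 8.1 kg.
Tool frame: the origin (TCP) lies between the finger pads; the fingertips stand 8 mm ahead of it and the grasp point (between the pads) lies 11 mm behind it (robot.tip_reach is the y of the fingertips in the tool frame, in m); y points along the fingers, z is the direction in which the jaws open and shut, and the axes are right-handed (so a half turn about y gives the same grasp; the last joint's range is limited). The gripper opens to 93 mm and grips with 3 to 60 N. Pads are 15 mm wide; open, the fingers measure 128 mm over their backs; the gripper's body (75 mm by 188 mm) begins 65 mm behind the grasp point.
Start: joints at [-1.245, 0.13, 1.488, -0, 1.523, -0.085], TCP at [0.24, -0.55, 0.227] pointing down, gripper open.
Joint ranges: [-2.96, 2.96], [-0.89, 2.26], [0.02, 2.5], [-1.34, 4.48], [0, 2.73], [-2.66, 2.66]. Speed limits (rad/s): [2.39, 2.39, 2.79, 3.14, 3.14, 3.14].

## Interface

Orientations are given as a rotation vector (axis times angle).
In Python, from plant import robot gives the robot as it stands.
- The arm moves only by the tool carry_out, never from a script. Its argument "increments" is a list of rows, each an object with "linear": the shift along the tool's x, y, z in m, a list of three; "yaw": the turn about the tool's y in rad. A call has 1 to 5 rows; each row is the pose to reach, as a shift and turn from the pose measured when the call began, along the tool's axes at that moment; what a row does not reach only later rows make up. A row lasts 1/8 s, in which the tool goes at most 62.5 mm and 10.7 degrees, less where a joint would pass 70% of its speed; a pose out of reach is approached as far as the arm can. A call with a gripper value outside its range is refused whole. "gripper" is the opening, from 0 (shut) to 1 (fully open), set as the call begins (left out, the last holds). The fingers move at their own pace and stop on an object; "newtons" is the grip in N (left out, the last holds). Time passes only in rows, so rows that repeat a pose let the fingers close. It gives the time, the measured TCP pose, the force and the opening at its end, in the units of the state.
- robot.read_state(): the state, without advancing time (a new reading comes with each control period).
- robot.read_camera(name): name is "scene" or "top" or "wrist"; returns the picture (400x640x3 uint8, blue, green, red); there is no depth.
- robot.camera_params(name): a dict with "fov_y" (degrees; the focal length in pixels is half the picture's height over the tangent of half this angle, whatever the lens; pixels are square), "cx", "cy" (the principal point, pixels), "k1" (the pictures are not rectified: a ray, as slopes to the right and down, at radius r is drawn at 1 + k1 r^2 times it, then the intrinsics apply), "R" (3x3) and "t" (3): a world point X has camera coordinates R X + t. Camera axes: x right, y down, z forward; pixel columns grow to the right and rows downward; lengths in m; the calibration is good to about 2 mm. A picture is of the moment at which its call begins: read the wrist's pose just before it. camera_params takes no time and is no camera call; for the wrist camera it gives the pose at the moment of the call.
- robot.close_job(): hands the job in, once; it reports no verdict.
The state is a dict: "t": time; "q": joint angles; "dq": joint speeds; "joint_torque": joint torques, N m; "tool_pos": TCP position; "orientation": TCP orientation; "force": force on the tool from outside, world axes, zero at the start; "wrist_torque": the same for the moment, N m; "opening": finger opening in m.
Only numpy, scipy, OpenCV 4.12 (cv2) and the standard library are available. Lean on these libraries where they do the work, as an engineer would, in place of code of your own. Each camera call takes 0.05 s, during which the arm holds its last target.

## Task

Push the white well plate along its guide on the stage until it is fully home against the yellow stop. Then push the red clamp lever over, past its dead point, until it snaps into lock. Do not lift or tip the plate, and leave the bottle, jar and tip box standing where they are.

Things in the scene. Friction and masses are not known exactly. Their poses are not given: they have to be found in the camera images.
- stage: Fixed cream stage, dark deck 30 mm above the bench, from x = -165 to 85, y = -77.5 to 127.5 mm. Origin at bench height under the centre of the plate when home; +x is the way the plate slides to the stop, +y the side of the clamp, z up. Two 8 mm high guide rails along x at y = +-48 mm, from x = -116 to 64 mm, leave the plate 1.5 mm play each side.
- stop_face (a point): Middle of the near face of the yellow stop bar (100 mm wide, 12 mm high, 10 mm thick) at the far end of the rails: stage x = 63.75, y = 0, 36 mm above the bench. The plate is home when its end lies against this face.
- plate: Loose white 24-well plate, 127.5 (x) x 85.5 (y) x 14.5 mm tall, about 0.12 kg, lying on the deck between the rails, axes along the stage's; origin at the centre of its underside. Starts 30 to 55 mm short of home; at home its origin is at stage x = 0. Push on the middle of its end face at plate x = -63.75 mm.
- clamp_pivot (a point): Pivot of the lever, between the clamp's two steel cheeks: stage x = 10, y = 95 mm, 70 mm above the bench; axis along the stage's x. A 66 mm hold-down arm is one piece with the lever, on the plate's side of it: it starts raised, its end about 130 mm above the bench, and comes down onto the plate's edge as the lever closes.
- lever_grip (a point): Centre of the rounded upper end (radius 11 mm) of the lever's red grip, 120 mm from the pivot; the grip goes 40 mm down the 12 mm rod from there. Swings with the lever in the stage's y-z plane. Nothing stands on the bench within 100 mm outward (+y) of the open lever.
- clamp_lever (a joint): Lever angle, rad. 0 = open, leaning 0.85 from upright to stage +y; grows as it is pushed up and over towards the plate; 0.85 = upright; 1.0 = locked on its stop, leaning 0.15 to -y. Starts at 0 to 0.08 and stays. A spring resists (about 5 N at the grip) up to the dead point at 0.72; past 0.8 it snaps to 1.0 by itself; let go before 0.65 it springs back.
- bottle: Amber bottle with blue cap, loose, 56 mm diameter, 110 mm tall; origin at the centre of its underside. Leave alone.
- jar: Whitish jar with white cap, loose, 60 mm diameter, 60 mm tall; origin at the centre of its underside. Leave alone.
- tip_box: Blue tip box with clear lid, loose, 77 x 57 x 57 mm tall; origin at the centre of its underside. Leave alone.
There are look-alikes about, which are no part of the job. What is meant by the plate is not brown or turquoise, and is the larger of those in its own colour.

How it is judged:
By the outcome, as a careful person would: the job done as asked, in the order asked, and still so for the second after the job is handed in, with the robot touching nothing.
It also fails if it takes over 54 s, if anything falls off the work surface, if the arm or the gripper's body presses on something with over 40 N, if the wrist force passes 120 N, or if a joint passes its speed limit or range.

## Working session

There is one attempt and no reset: what is moved stays moved. The work goes in short steps, Python scripts to look and compute and a tool call to move; the robot and the scene stay as the last step left them, time stands still between calls to the robot, and variables do not carry over. Pictures are saved under pics/ and viewed, and the job is handed in when it is done.

Besides the shell and the picture viewer there is one more tool, called as name(argument=value, ...), one argument or row to a line, values as JSON. carry_out: Moves the arm, as the interface text tells. Its arguments: {"type":"object","properties":{"increments":{"type":"array","items":{"type":"object","properties":{"linear":{"type":"array","items":{"type":"number"}},"yaw":{"type":"number"}}}},"gripper":{"type":"number"},"newtons":{"type":"number"}},"required":["increments"]}

```bash
mkdir -p pics; ls
python3 - <<'E'
from plant import robot
import cv2
s=robot.read_state();print(s)
for n in("scene","top","wrist"):
    p=robot.camera_params(n);print(n,p)
    cv2.imwrite(f"pics/{n}0.png",robot.read_camera(n))
print(robot.tip_reach)
E
```

```text
pics
{'t': 0.0, 'q': array([-1.24538769e+00,  1.31125941e-01,  1.48927130e+00, -2.41507372e-05,
        1.52301441e+00, -8.53965788e-02]), 'dq': array([ 3.88289630e-04, -4.17509265e-04, -5.19948389e-04, -1.25263790e-05,
        2.80373927e-05,  5.12326068e-04]), 'joint_torque': array([-2.11682629e-03, -5.59851122e+01, -4.91762424e+01,  7.63164321e-02,
        3.53309757e-02, -1.34884890e-04]), 'tool_pos': array([ 0.23944404, -0.54954386,  0.22561287]), 'orientation': array([-0.41595542,  1.99716309, -1.99348821]), 'force': array([ 0.18159692, -0.57748176, -0.46990021]), 'wrist_torque': array([ 0.02119895,  0.0448457 , -0.04752075]), 'opening': 0.09255643683804848}
scene {'fov_y': 48.33629874522341, 'cx': 322.0570056296834, 'cy': 193.6567756860251, 'k1': -0.12167332914987518, 'R': array([[ 3.24309737e-01,  9.45950945e-01, -6.13040856e-05],
       [ 6.23150053e-01, -2.13689465e-01, -7.52343554e-01],
       [-7.11693197e-01,  2.43954138e-01, -6.58770956e-01]]), 't': array([-0.19761456, -0.28900524,  1.34920824])}
top {'fov_y': 48.23935088004135, 'cx': 316.1189556761896, 'cy': 200.49830478227776, 'k1': -0.06757913451819521, 'R': array([[-0.0117111 , -0.99986949, -0.01112913],
       [-0.99231002,  0.01299266, -0.12309351],
       [ 0.12322204,  0.00960199, -0.99233267]]), 't': array([0.04118635, 0.62156268, 0.94724595])}
wrist {'fov_y': 62.62956677029631, 'cx': 316.91987914058103, 'cy': 198.23408223480376, 'k1': -0.06847763323330928, 'R': array([[ 0.39940546, -0.91677179, -0.0021825 ],
       [-0.87417129, -0.38156103,  0.30039265],
       [-0.27622426, -0.11807059, -0.95381313]]), 't': array([-0.59876193, -0.03596846,  0.39212823])}
0.008
```

View pics/scene0.png

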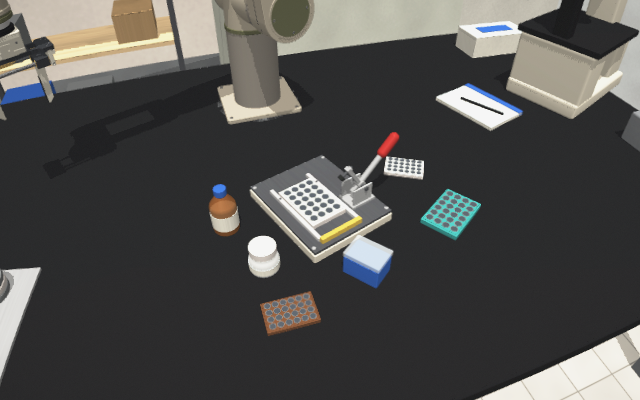

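View pics/top0.png

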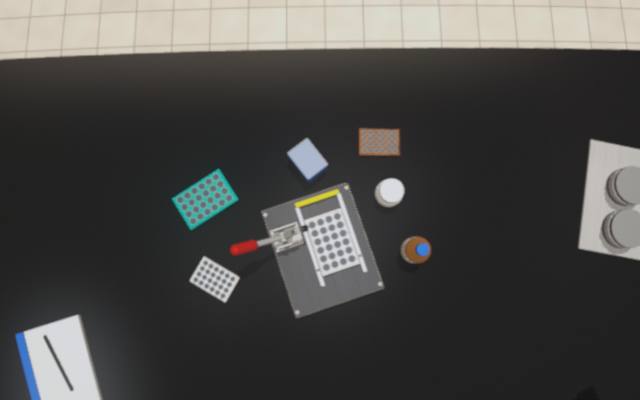

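The top view shows the stage with its yellow stop at (318,198), the white plate around (332,242), and the lever's red grip at (245,247). The bottle is at (416,250), the jar at (390,192) and the tip box at (307,159). I'll zoom in next for precise corners.

Run:
```python
import cv2
a=cv2.imread("pics/top0.png")[170:330,220:400];cv2.imwrite("pics/topz.png",cv2.resize(a,None,fx=4.4,fy=3.7 and 3.7 if 0 else 4.4*0.84,interpolation=2) if 0 else cv2.resize(a,None,fx=3.7,fy=3.7,interpolation=2))
a=cv2.imread("pics/scene0.png")[125:265,240:430];cv2.imwrite("pics/scenez.png",cv2.resize(a,None,fx=4,fy=4,interpolation=2))
```

```text
(no output)
```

View pics/topz.png

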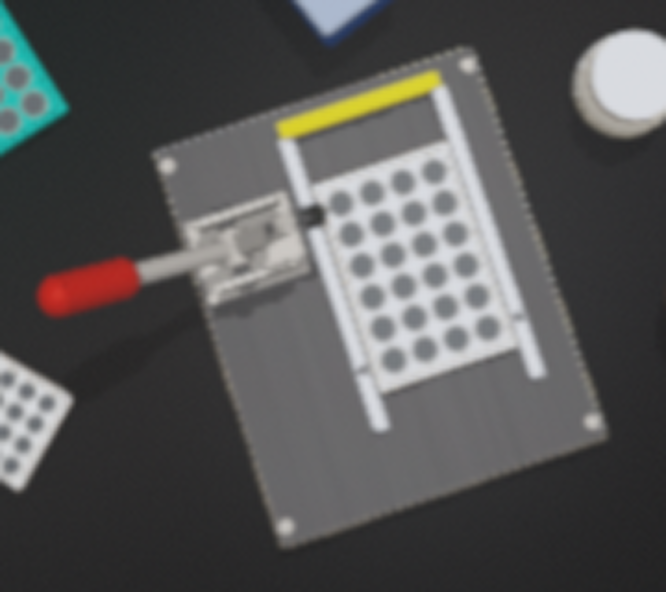

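View pics/scenez.png

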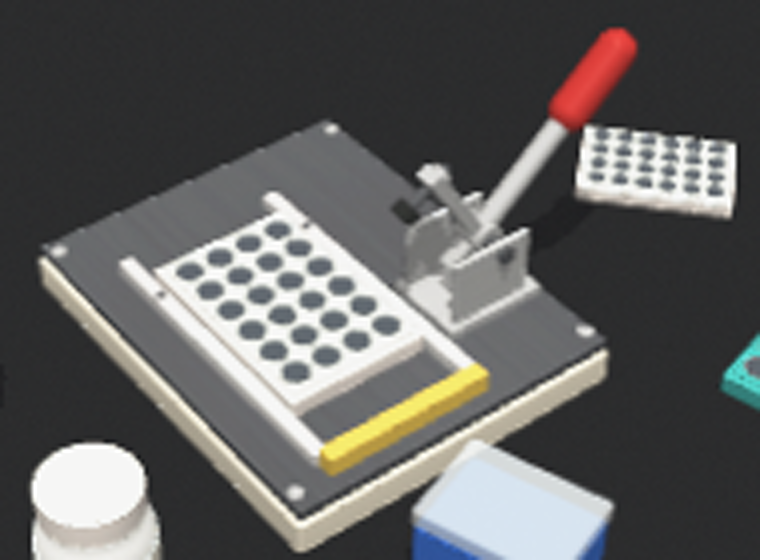

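View pics/wrist0.png

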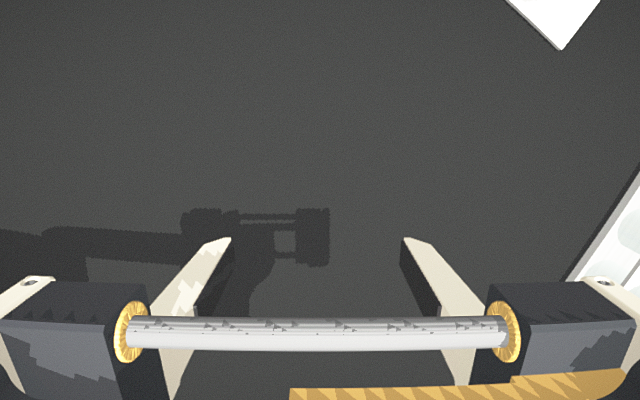

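```bash
cat > h.py <<'E'
import numpy as np, cv2
from scipy.optimize import least_squares
def proj(p,X):
    X=np.atleast_2d(X);c=X@np.asarray(p['R']).T+p['t'];u=c[:,:2]/c[:,2:]
    u=u*(1+p['k1']*(u**2).sum(1,keepdims=True));f=200/np.tan(np.radians(p['fov_y'])/2)
    return u*f+[p['cx'],p['cy']]
def st(pose,P):
    x,y,a=pose;P=np.atleast_2d(P)*1.;c,s=np.cos(a),np.sin(a)
    return np.c_[x+c*P[:,0]-s*P[:,1],y+s*P[:,0]+c*P[:,1],P[:,2]]
E
python3 - <<'E'
from h import *
from plant import robot
T,S=robot.camera_params("top"),robot.camera_params("scene")
C=np.array([[85,127.5,30],[85,-77.5,30],[-165,-77.5,30],[-165,127.5,30]])/1e3
zt=lambda a:(np.array(a)+.5)/3.7-.5+[220,170]
zs=lambda a:(np.array(a)+.5)/4-.5+[240,125]
pt=zt([(155,153),(472,47),(606,437),(283,547)])
ps=zs([(605,350),(300,518),(40,250),(325,122)])
for w in((1,0),(0,1),(1,1)):
    f=lambda v:np.r_[(w[0]*(proj(T,st(v,C))-pt)).ravel(),(w[1]*(proj(S,st(v,C))-ps)).ravel()]
    r=least_squares(f,[.5,0,.3],x_scale=[.1,.1,.1]);print(w,r.x,r.fun.round(1))
v=r.x
# plate in each view
P0=np.array([[63.75,42.75,44.5],[63.75,-42.75,44.5],[-63.75,-42.75,44.5],[-63.75,42.75,44.5]])/1e3
for p,q in((T,zt([(313,183),(447,142),(518,347),(383,392)])),(S,zs([(430,345),(297,405),(155,270),(275,205)]))):
    g=lambda d:(proj(p,st(v,P0+[d[0],d[1],0]))-q).ravel()
    r2=least_squares(g,[-.04,0]);print("plate",r2.x,r2.fun.round(1))
for p,q in((T,zt([(52,296)])),(S,zs([(618,44)]))):
    for th in(0,.04,.08):
        a=.85-th;print(th,proj(p,st(v,[[.010,.095+.12*np.sin(a),.07+.12*np.cos(a)]])),q)
E
```

```text
(1, 0) [0.56139915 0.01045264 0.31127966] [-1.1 -0.9  0.3 -1.3  1.4  0.7 -0.6  1.4  0.  -0.  -0.  -0.  -0.  -0.
  0.  -0. ]
(0, 1) [0.56943396 0.00892394 0.31125871] [-0.  -0.   0.  -0.   0.  -0.   0.  -0.   1.9 -1.3 -0.9  1.3 -1.7 -0.3
  0.7 -0.9]
(1, 1) [0.56413518 0.01012635 0.31118732] [-1.  -2.2  0.5 -2.5  1.5 -0.6 -0.5  0.1  1.4 -3.1 -1.2 -0.8 -1.6 -1.8
  0.5 -2.2]
plate [-0.03399041  0.00069021] [-0.3  0.7  0.5 -0.6  0.4 -0.3 -0.6  0.2]
plate [-0.02558535 -0.00198397] [-0.6 -2.2 -1.   0.6 -0.3  0.3  2.1  1.5]
0 [[235.7963786 248.2282153]] [[233.68918919 249.63513514]]
0.04 [[237.03832408 247.66686274]] [[233.68918919 249.63513514]]
0.08 [[238.37159866 247.07938919]] [[233.68918919 249.63513514]]
0 [[393.26919999 136.59269475]] [[394.125 135.625]]
0.04 [[392.31876976 135.69291511]] [[394.125 135.625]]
0.08 [[391.30560583 134.86106898]] [[394.125 135.625]]
```

```bash
cat >> h.py <<'E'
from scipy.spatial.transform import Rotation as Rn
def tool(s): return Rn.from_rotvec(s['orientation']).as_matrix()
def plan(s,target,yaw_stage=None):
    """tool-axis shift to target TCP"""
    M=tool(s); d=M.T@(np.array(target)-s['tool_pos'])
    zt=M[:,2]; out=None
    if yaw_stage is not None:
        # yaw about tool y so tool z is along stage +-y
        best=[]
        for sg in(1,-1):
            w=M.T@(sg*np.array([-np.sin(yaw_stage),np.cos(yaw_stage),0]))
            best.append(np.arctan2(w[0],w[2]))
        out=best
    return d,out
E
python3 - <<'E'
from h import *
from plant import robot
s=robot.read_state();print(tool(s).round(3))
W=robot.camera_params("wrist");c=-np.array(W['R']).T@W['t'];print("cam rel tool",tool(s).T@(c-s['tool_pos']), "view dir tool",tool(s).T@np.array(W['R'])[2])
print(plan(s,st([.563,.0103,.3113],[[-.13,0,.27]])[0],.3113), s['q'])
E
```

```text
[[-0.917 -0.     0.399]
 [-0.399  0.001 -0.917]
 [-0.    -1.    -0.001]]
cam rel tool [-0.08348663 -0.15779541 -0.0001699 ] view dir tool [ 3.00534163e-01  9.53770921e-01 -4.97978104e-04]
(array([-0.39086195, -0.04355285, -0.39716869]), [np.float64(-3.042096675481299), np.float64(0.09949597810849431)]) [-1.24540254e+00  1.30988967e-01  1.48901014e+00  7.93312574e-06
  1.52300663e+00 -8.54025678e-02]
```

carry_out(
  increments=[
    {"linear":[-0.043,-0.01,-0.041],"yaw":0.0},
    {"linear":[-0.086,-0.02,-0.082],"yaw":0.02},
    {"linear":[-0.13,-0.03,-0.124],"yaw":0.04},
    {"linear":[-0.173,-0.04,-0.165],"yaw":0.06},
    {"linear":[-0.216,-0.045,-0.206],"yaw":0.1},
  ],
  gripper=0,
)

```text
t: 0.78
tool_pos: [0.3557, -0.2729, 0.2716]
orientation: [-0.32, 2.055, -2.054]
force: [1.0, 0.2, 0.2]
opening: 0.0476
```

Run:
```python
from h import *
from plant import robot
s=robot.read_state();print(s['t'],s['tool_pos'],plan(s,st([.563,.0103,.3113],[[-.09,0.02,.27]])[0],.3113), s['q'])
```

```text
0.775 [ 0.35573114 -0.27291699  0.27164043] (array([-0.19361322,  0.00190434, -0.22649518]), [np.float64(3.1396443104361333), np.float64(-0.0019483431536596741)]) [-7.69536092e-01 -3.04121231e-01  1.81646378e+00  8.14345026e-04
  1.62960329e+00  4.91956105e-01]
```

carry_out(
  increments=[
    {"linear":[-0.039,0,-0.045],"yaw":0.0},
    {"linear":[-0.078,0,-0.09],"yaw":0.0},
    {"linear":[-0.117,0,-0.135],"yaw":0},
    {"linear":[-0.156,0,-0.18],"yaw":0},
    {"linear":[-0.194,0.0,-0.226],"yaw":0},
  ],
)

```text
t: 1.4
tool_pos: [0.4721, 0.0034, 0.2719]
orientation: [-0.32, 2.055, -2.054]
force: [0.3, -1.4, -0.3]
opening: 0.0009
```

carry_out(
  increments=[
    {"linear":[0,0,0],"yaw":0.0},
    {"linear":[0,0,0],"yaw":0.0},
  ],
)

```text
t: 1.65
tool_pos: [0.4718, 0.0034, 0.2715]
orientation: [-0.322, 2.054, -2.054]
force: [0.3, 0.2, 0.4]
opening: 0.0005
```

Run:
```python
from h import *
from plant import robot
import json
s=robot.read_state();W=robot.camera_params("wrist");im=robot.read_camera("wrist");cv2.imwrite("pics/wrist1.png",im)
json.dump({k:np.asarray(W[k]).tolist() for k in W},open("w1.json","w"))
print(s['t'],s['tool_pos'],s['force'],s['opening'])
```

```text
1.65 [0.4717684  0.00342736 0.27148124] [0.2846172  0.15471197 0.42641869] 0.0004981707420476585
```

View pics/wrist1.png

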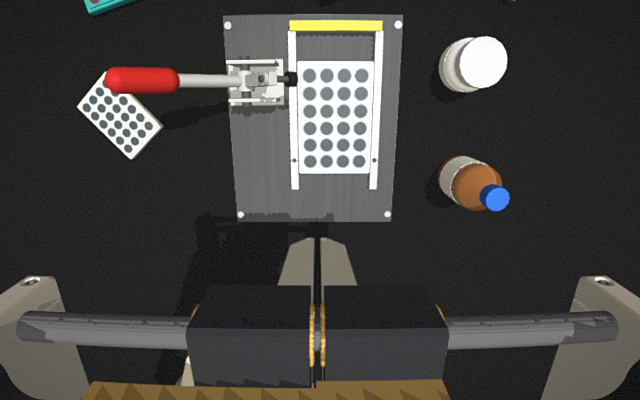

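The wrist view shows the deck corners at (223,16), (404,12), (391,221) and (238,221). The plate's near end is at row 173, columns 299 to 373, and the grip's end is near (106,80). I'll zoom in to get sub-pixel picks.

Run:
```python
import cv2
a=cv2.imread("pics/wrist1.png")
cv2.imwrite("pics/wz1.png",cv2.resize(a[5:125,220:410],None,fx=4,fy=4,interpolation=2))
cv2.imwrite("pics/wz2.png",cv2.resize(a[110:230,220:410],None,fx=4,fy=4,interpolation=2))
```

```text
(no output)
```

View pics/wz1.png

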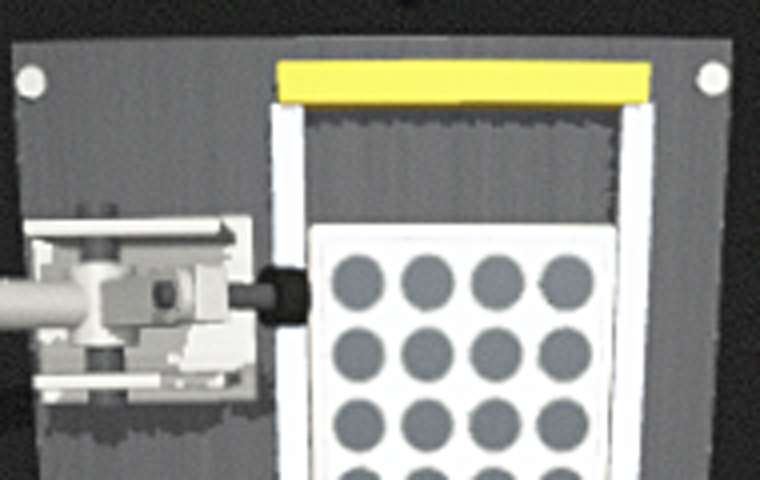

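View pics/wz2.png

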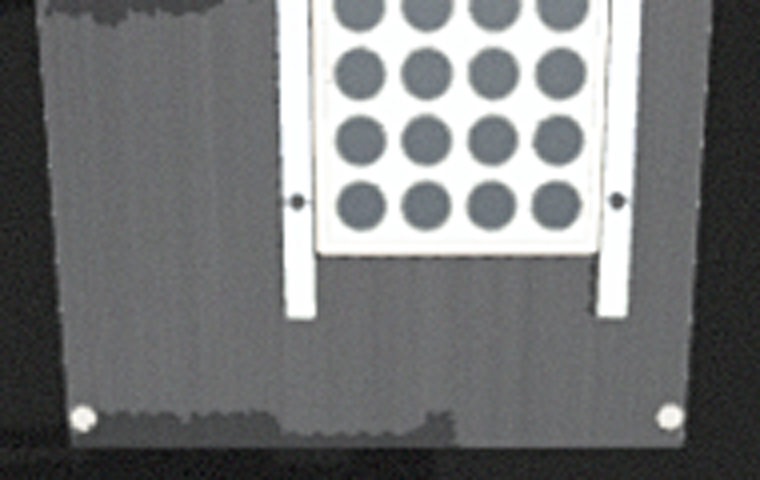

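```bash
cat > fit.py <<'E'
from h import *
import json
W=json.load(open("w1.json"))
z1=lambda a:(np.array(a)+.5)/4-.5+[220,5]
z2=lambda a:(np.array(a)+.5)/4-.5+[220,110]
C=np.array([[85,127.5,30],[85,-77.5,30],[-165,127.5,30],[-165,-77.5,30],[63.75,50,30],[63.75,-50,30],[-116,44.25,38],[-116,-44.25,38]])/1e3
q=np.r_[z1([(13,42),(731,38)]),z2([(70,447),(685,446)]),z1([(279,104),(650,103)]),z2([(316,318),(597,318)])]
f=lambda v:(proj(W,st(v,C))-q).ravel()
r=least_squares(f,[.56,.01,.31]);v=r.x;print(v,r.fun.round(1).reshape(-1,2).tolist())
P0=np.array([[63.75,42.75,44.5],[63.75,-42.75,44.5],[-63.75,42.75,44.5],[-63.75,-42.75,44.5]])/1e3
pq=np.r_[z1([(311,224),(615,226)]),z2([(317,254),(598,254)])]
g=lambda d:(proj(W,st(v,P0+[d[0],d[1],0]))-pq).ravel()
r2=least_squares(g,[-.04,0]);print("plate",r2.x,r2.fun.round(1))
for th in(0,.04,.08):
    a=.85-th;u=np.array([0,np.sin(a),np.cos(a)]);c=np.array([.01,.095,.07])+.12*u
    print(th,c,proj(W,st(v,[c,c+[.011,0,0],c-[.011,0,0],c+.011*np.array([0,1,0])])).round(1).tolist())
E
python3 fit.py
```

```text
[0.56233285 0.01117411 0.31391512] [[-2.5, -2.3], [3.0, -2.1], [-1.2, 1.9], [1.4, 1.7], [1.1, 1.4], [-2.2, 1.7], [-0.4, -0.4], [0.8, -0.6]]
plate [-0.03169789  0.00037531] [-1.  -0.1  0.9 -0.6 -0.4  0.6  0.5  0.4]
0 [0.01       0.18515365 0.14919798] [[118.6, 80.0], [116.7, 66.1], [120.5, 93.7], [106.2, 80.5]]
0.04 [0.01       0.18191446 0.15273981] [[119.9, 79.7], [118.0, 65.7], [121.9, 93.6], [107.3, 80.2]]
0.08 [0.01       0.17853623 0.15614928] [[121.5, 79.4], [119.5, 65.2], [123.4, 93.4], [108.7, 79.9]]
```

```bash
cat >> fit.py <<'E'
sg=np.zeros_like(C);sg[:4,:2]=np.sign(C[:4,:2])
f=lambda v:(proj(W,st(v[:3],C-sg*v[3]+[0,0,v[4]]))-q).ravel()
r=least_squares(f,[.56,.01,.31,0,0]);v=r.x[:3];print(r.x,r.fun.round(1).reshape(-1,2).tolist())
f=lambda v:(proj(W,st(v[:3],C-sg*v[3]))-q).ravel()
r=least_squares(f,[.56,.01,.31,0]);v=r.x[:3];print(r.x,r.fun.round(1).reshape(-1,2).tolist())
r2=least_squares(g,[-.04,0]);print("plate",r2.x,r2.fun.round(1))
from plant import robot
s=robot.read_state()
print(plan(s,st(v,[[-.115,0,.27]])[0],v[2]),plan(s,st(v,[[-.115,0,.044]])[0],v[2])[0])
E
python3 fit.py
```

```text
[0.56233285 0.01117411 0.31391512] [[-2.5, -2.3], [3.0, -2.1], [-1.2, 1.9], [1.4, 1.7], [1.1, 1.4], [-2.2, 1.7], [-0.4, -0.4], [0.8, -0.6]]
plate [-0.03169789  0.00037531] [-1.  -0.1  0.9 -0.6 -0.4  0.6  0.5  0.4]
0 [0.01       0.18515365 0.14919798] [[118.6, 80.0], [116.7, 66.1], [120.5, 93.7], [106.2, 80.5]]
0.04 [0.01       0.18191446 0.15273981] [[119.9, 79.7], [118.0, 65.7], [121.9, 93.6], [107.3, 80.2]]
0.08 [0.01       0.17853623 0.15614928] [[121.5, 79.4], [119.5, 65.2], [123.4, 93.4], [108.7, 79.9]]
[0.5629134  0.01146051 0.31348809 0.00399419 0.00530299] [[-0.1, -0.3], [0.4, -0.0], [0.4, 0.0], [-0.6, -0.1], [0.7, -0.2], [-1.3, 0.2], [-0.8, 0.3], [1.3, 0.1]]
[0.56274405 0.01129544 0.31358611 0.00255711] [[-0.0, -0.3], [0.7, -0.1], [0.5, -0.3], [-0.4, -0.4], [1.1, 0.9], [-2.1, 1.3], [-0.5, -0.8], [0.8, -0.9]]
plate [-0.03212655  0.00037783] [-1.  -0.2  0.9 -0.6 -0.4  0.6  0.5  0.4]
(array([0.02570259, 0.00163604, 0.02003263]), [np.float64(3.1372297964174667), np.float64(-0.004362857172326635)]) [0.02572802 0.22763604 0.02007184]
```

carry_out(
  increments=[
    {"linear":[0.018,0.03,0.01],"yaw":0.0},
    {"linear":[0.036,0.07,0.02],"yaw":-0.004},
    {"linear":[0.036,0.11,0.02],"yaw":-0.004},
    {"linear":[0.036,0.15,0.02],"yaw":-0.004},
    {"linear":[0.036,0.19,0.02],"yaw":-0.004},
  ],
)

```text
t: 2.33
tool_pos: [0.4432, -0.0291, 0.0806]
orientation: [-0.32, 2.054, -2.054]
force: [0.2, 0.0, 0.1]
opening: 0.0003
```

carry_out(
  increments=[
    {"linear":[0,0.012,0.0],"yaw":0.0},
    {"linear":[0,0.024,0],"yaw":0.0},
    {"linear":[0,0.032,0],"yaw":0},
    {"linear":[0,0.034,0],"yaw":0},
  ],
)

```text
t: 2.82
tool_pos: [0.4436, -0.0293, 0.047]
orientation: [-0.319, 2.053, -2.054]
force: [0.0, -0.8, 0.2]
opening: 0.0005
```

```bash
cat > where.py <<'E'
from h import *
from plant import robot
s=robot.read_state();V=(.5628,.0113,.3136);c,sn=np.cos(V[2]),np.sin(V[2]);d=s['tool_pos'][:2]-V[:2]
print("t",s['t'],"stage TCP",(c*d[0]+sn*d[1]).round(4),(-sn*d[0]+c*d[1]).round(4),s['tool_pos'][2].round(4),"F stage",(c*s['force'][0]+sn*s['force'][1]).round(1),(-sn*s['force'][0]+c*s['force'][1]).round(1),s['force'][2].round(1),plan(s,[0,0,0],V[2])[1])
E
python3 where.py
```

```text
t 2.825 stage TCP -0.1259 -0.0019 0.047 F stage -0.2 -0.7 0.2 [np.float64(3.137868777086124), np.float64(-0.0037238765036691607)]
```

carry_out(
  increments=[
    {"linear":[-0.004,0.003,-0.002],"yaw":0.0},
    {"linear":[-0.01,0.003,-0.002],"yaw":0.0},
    {"linear":[-0.016,0.003,-0.002],"yaw":0},
    {"linear":[-0.022,0.003,-0.002],"yaw":0},
    {"linear":[-0.028,0.003,-0.002],"yaw":0},
  ],
)

```text
t: 3.45
tool_pos: [0.47, -0.0187, 0.0441]
orientation: [-0.32, 2.053, -2.054]
force: [-2.3, -0.4, 1.0]
opening: 0.0007
```

```bash
python3 where.py
```

```text
t 3.45 stage TCP -0.0976 0.0001 0.0441 F stage -2.3 0.3 1.0 [np.float64(3.1380232775729984), np.float64(-0.003569376016795051)]
```

Contact is about 2 N, so I'll keep pushing.

carry_out(
  increments=[
    {"linear":[-0.004,0,0],"yaw":0.0},
    {"linear":[-0.008,0,0],"yaw":0.0},
    {"linear":[-0.012,0,0],"yaw":0},
    {"linear":[-0.016,0,0],"yaw":0},
    {"linear":[-0.02,0,0],"yaw":0},
  ],
)

```text
t: 4.08
tool_pos: [0.4893, -0.0126, 0.0441]
orientation: [-0.32, 2.053, -2.054]
force: [-0.3, -0.6, 0.0]
opening: 0.0004
```

```bash
python3 where.py
```

```text
t 4.075 stage TCP -0.0773 -0.0 0.0441 F stage -0.5 -0.5 0.0 [np.float64(3.1379331574842917), np.float64(-0.003659496105501436)]
```

carry_out(
  increments=[
    {"linear":[-0.001,0,0],"yaw":0.0},
    {"linear":[-0.002,0,0],"yaw":0.0},
    {"linear":[-0.003,0,0],"yaw":0},
  ],
)

```text
t: 4.45
tool_pos: [0.4921, -0.0117, 0.0441]
orientation: [-0.32, 2.053, -2.055]
force: [-1.6, 0.3, 1.0]
opening: 0.0003
```

```bash
python3 where.py
```

```text
t 4.45 stage TCP -0.0743 -0.0 0.0441 F stage -1.5 0.8 1.0 [np.float64(3.1379314766244235), np.float64(-0.0036611769653698703)]
```

carry_out(
  increments=[
    {"linear":[-0.001,0,0],"yaw":0.0},
    {"linear":[-0.002,0,0],"yaw":0.0},
  ],
)

```text
t: 4.7
tool_pos: [0.4936, -0.0112, 0.044]
orientation: [-0.321, 2.054, -2.055]
force: [-6.8, -1.7, 6.1]
opening: 0.0004
```

carry_out(
  increments=[
    {"linear":[-0.001,0,0],"yaw":0.0},
    {"linear":[-0.001,0,0],"yaw":0.0},
  ],
)

```text
t: 4.95
tool_pos: [0.4936, -0.0112, 0.044]
orientation: [-0.324, 2.054, -2.056]
force: [-6.8, -2.1, 6.8]
opening: 0.0006
```

carry_out(
  increments=[
    {"linear":[-0.001,0,0],"yaw":0.0},
    {"linear":[-0.001,0,0],"yaw":0.0},
  ],
)

```text
t: 5.2
tool_pos: [0.4936, -0.0112, 0.044]
orientation: [-0.326, 2.055, -2.057]
force: [-7.6, -1.6, 6.5]
opening: 0.0004
```

```bash
python3 where.py
```

```text
t 5.2 stage TCP -0.0728 -0.0001 0.044 F stage -7.8 0.8 6.5 [np.float64(3.1380107406052415), np.float64(-0.0035819129845515675)]
```

carry_out(
  increments=[
    {"linear":[0.008,0,0],"yaw":0.0},
    {"linear":[0.02,0,0],"yaw":0.0},
    {"linear":[0.02,-0.05,0],"yaw":0.0},
    {"linear":[0.02,-0.11,0],"yaw":0.0},
    {"linear":[0.02,-0.16,0],"yaw":0.0},
  ],
)

```text
t: 5.82
tool_pos: [0.4749, -0.0172, 0.2063]
orientation: [-0.324, 2.054, -2.057]
force: [0.3, -0.5, 0.3]
opening: 0.0006
```

carry_out(
  increments=[
    {"linear":[0,-0.03,0],"yaw":0.0},
    {"linear":[0,-0.04,0],"yaw":0.0},
    {"linear":[0,-0.04,0],"yaw":0.0},
  ],
)

```text
t: 6.2
tool_pos: [0.4748, -0.0172, 0.2459]
orientation: [-0.324, 2.054, -2.057]
force: [-0.3, 0.7, -1.0]
opening: 0.0003
```

```bash
python3 where.py
python3 - <<'E'
from h import *
from plant import robot
import json
W=robot.camera_params("wrist");im=robot.read_camera("wrist");cv2.imwrite("pics/wrist2.png",im)
json.dump({k:np.asarray(W[k]).tolist() for k in W},open("w2.json","w"))
cv2.imwrite("pics/w2z.png",cv2.resize(im[0:200,200:420],None,fx=3,fy=3,interpolation=2))
print(proj(W,st((.5628,.0113,.3136),[[-.06375,0,.0445],[.06375,0,.0445],[.06375,0,.03],[.06375,0,.042]])))
E
```

```text
t 6.2 stage TCP -0.0925 0.0001 0.2459 F stage -0.0 0.7 -1.0 [np.float64(3.1377529148457985), np.float64(-0.003839738743994786)]
[[316.97181229 146.7199006 ]
 [316.49937968  19.45948073]
 [316.5120299   22.48141111]
 [316.50163625  19.99845495]]
```

View pics/w2z.png

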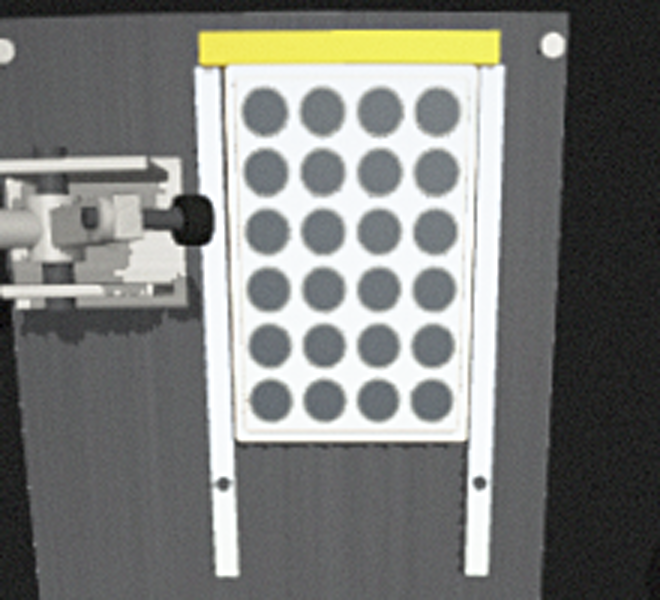

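The plate now lies flush against the yellow stop. No deck shows between them, and its near end is at row ≈147, as predicted for home. The lever is next.

Run:
```python
from h import *
from plant import robot
s=robot.read_state();print(s['q'].round(3));print(plan(s,st((.5628,.0113,.3136),[[.01,.235,.26]])[0],.3136))
W=robot.camera_params("wrist")
for th in(0,.04,.08):
    a=.85-th;u=np.array([0,np.sin(a),np.cos(a)]);c=np.array([.01,.095,.07])+.12*u
    print(th,proj(W,st((.5628,.0113,.3136),[c,c+[.011,0,0],c-[.011,0,0],c+.011*np.array([0,1,0])])).round(1).tolist())
im=cv2.imread("pics/wrist2.png");hsv=cv2.cvtColor(im,cv2.COLOR_BGR2HSV);m=((hsv[...,0]<8)|(hsv[...,0]>172))&(hsv[...,1]>150)&(hsv[...,2]>80)
m[:,250:]=0
y,x=np.nonzero(m);print(x.min(),x.max(),y.min(),y.max(), y[x<x.min()+14].min(),y[x<x.min()+14].max())
```

```text
[-0.142 -0.217  1.793 -0.002  1.57   1.119]
(array([-0.10194586, -0.01574747, -0.23507462]), [np.float64(3.1378246010617334), np.float64(-0.0037680525280596004)])
0 [[72.4, 73.5], [69.9, 58.3], [74.9, 88.5], [59.3, 74.2]]
0.04 [[73.1, 73.1], [70.6, 57.7], [75.7, 88.3], [59.8, 73.9]]
0.08 [[74.2, 72.7], [71.6, 57.0], [76.8, 88.1], [60.7, 73.4]]
57 141 60 89 61 88
```

carry_out(
  increments=[
    {"linear":[-0.02,-0.015,-0.047],"yaw":-0.17},
    {"linear":[-0.04,-0.03,-0.094],"yaw":-0.34},
    {"linear":[-0.06,-0.03,-0.141],"yaw":-0.51},
    {"linear":[-0.08,-0.03,-0.188],"yaw":-0.68},
    {"linear":[-0.102,-0.03,-0.238],"yaw":-0.85},
  ],
)

```text
t: 6.88
tool_pos: [0.4981, 0.242, 0.2716]
orientation: [-0.998, 1.505, -1.502]
force: [0.4, -1.4, 0.7]
opening: 0.0008
```

carry_out(
  increments=[
    {"linear":[0,0,0],"yaw":-0.18},
    {"linear":[0,0,0],"yaw":-0.36},
    {"linear":[0,0,0],"yaw":-0.54},
    {"linear":[0,0,0],"yaw":-0.72},
    {"linear":[0,0,0],"yaw":-0.72},
  ],
)

```text
t: 7.5
tool_pos: [0.4972, 0.2416, 0.2691]
orientation: [-1.352, 0.982, -0.971]
force: [-0.6, -0.3, -0.2]
opening: 0.0005
```

```bash
python3 where.py;  python3 - <<'E'
from h import *
from plant import robot
s=robot.read_state();print(s['q'].round(3));print(plan(s,st((.5628,.0113,.3136),[[.0095,.235,.144]])[0],.3136-np.pi/2))
cv2.imwrite("pics/wrist3.png",robot.read_camera("wrist"))
E
```

```text
t 7.5 stage TCP 0.0087 0.2393 0.2691 F stage -0.7 -0.1 -0.2 [np.float64(-1.5710840947408573), np.float64(1.570508558848936)]
[3.600e-01 1.000e-03 1.547e+00 0.000e+00 1.606e+00 4.600e-02]
(array([0.00425059, 0.12503984, 0.00238256]), [np.float64(-0.0002809543447389633), np.float64(3.1413116992450543)])
```

View pics/wrist3.png

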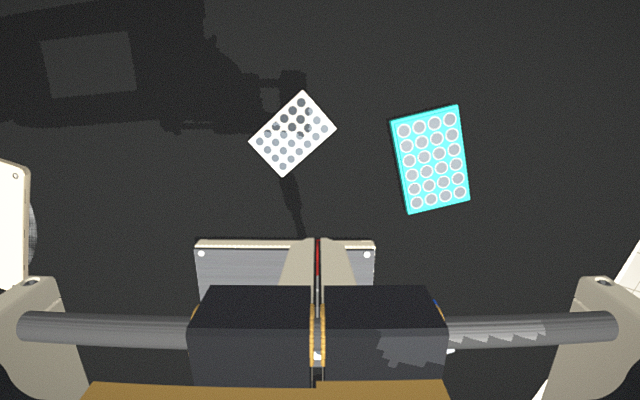

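The wrist view shows the closed fingers just outside the grip and lined up with it, with red visible at column 318. The fingers can come straight down on the outer side of the lever.

carry_out(
  increments=[
    {"linear":[0.002,0.03,0.002],"yaw":0},
    {"linear":[0.004,0.07,0.002],"yaw":0},
    {"linear":[0.004,0.1,0.002],"yaw":0},
    {"linear":[0.004,0.12,0.002],"yaw":0},
    {"linear":[0.004,0.125,0.002],"yaw":0},
  ],
)

```text
t: 8.18
tool_pos: [0.4982, 0.2376, 0.1428]
orientation: [-1.352, 0.987, -0.974]
force: [-0.7, -0.3, 1.2]
opening: 0.0005
```

```bash
python3 where.py
```

```text
t 8.175 stage TCP 0.0084 0.2352 0.1428 F stage -0.8 -0.1 1.2 [np.float64(-1.5758034350799934), np.float64(1.5657892185098)]
```

carry_out(
  increments=[
    {"linear":[0.01,0,0.001],"yaw":0},
    {"linear":[0.02,0,0.001],"yaw":0},
    {"linear":[0.03,0,0.001],"yaw":0},
    {"linear":[0.038,0,0.001],"yaw":0},
    {"linear":[0.046,-0.003,0.001],"yaw":0},
  ],
)

```text
t: 8.8
tool_pos: [0.5134, 0.1939, 0.1463]
orientation: [-1.351, 0.987, -0.974]
force: [-1.6, 2.5, -2.2]
opening: 0.0005
```

```bash
python3 where.py
```

```text
t 8.8 stage TCP 0.0093 0.1889 0.1463 F stage -0.8 2.8 -2.2 [np.float64(-1.5759774902125887), np.float64(1.5656151633772046)]
```

carry_out(
  increments=[
    {"linear":[0.008,-0.005,0.0],"yaw":0},
    {"linear":[0.016,-0.01,0],"yaw":0},
    {"linear":[0.024,-0.014,0],"yaw":0},
    {"linear":[0.032,-0.018,0],"yaw":0},
    {"linear":[0.04,-0.021,0],"yaw":0},
  ],
)

```text
t: 9.43
tool_pos: [0.5262, 0.1557, 0.1685]
orientation: [-1.35, 0.987, -0.974]
force: [-1.9, 4.0, 3.1]
opening: 0.0003
```

```bash
python3 where.py
```

```text
t 9.425 stage TCP 0.0097 0.1487 0.1685 F stage -0.6 4.4 3.1 [np.float64(-1.5758275027682738), np.float64(1.5657651508215196)]
```

carry_out(
  increments=[
    {"linear":[0.008,-0.002,0.0],"yaw":0},
    {"linear":[0.016,-0.003,0],"yaw":0},
    {"linear":[0.024,-0.004,0],"yaw":0},
    {"linear":[0.032,-0.004,0],"yaw":0},
    {"linear":[0.037,-0.004,0],"yaw":0},
  ],
)

```text
t: 10.05
tool_pos: [0.5376, 0.1196, 0.1722]
orientation: [-1.35, 0.987, -0.974]
force: [0.1, 0.6, -0.0]
opening: 0.0005
```

carry_out(
  increments=[
    {"linear":[0,0,0],"yaw":0},
    {"linear":[0,0,0],"yaw":0},
  ],
)

```text
t: 10.3
tool_pos: [0.5375, 0.1196, 0.172]
orientation: [-1.35, 0.988, -0.974]
force: [0.6, 0.8, -0.3]
opening: 0.0007
```

```bash
python3 where.py;python3 - <<'E'
from plant import robot
import cv2
im=robot.read_camera("scene");cv2.imwrite("pics/s4.png",cv2.resize(im[100:270,200:450],None,fx=3,fy=3,interpolation=2))
E
```

```text
t 10.3 stage TCP 0.0093 0.1109 0.172 F stage 0.8 0.5 -0.3 [np.float64(-1.5764132370875206), np.float64(1.5651794165022728)]
```

View pics/s4.png

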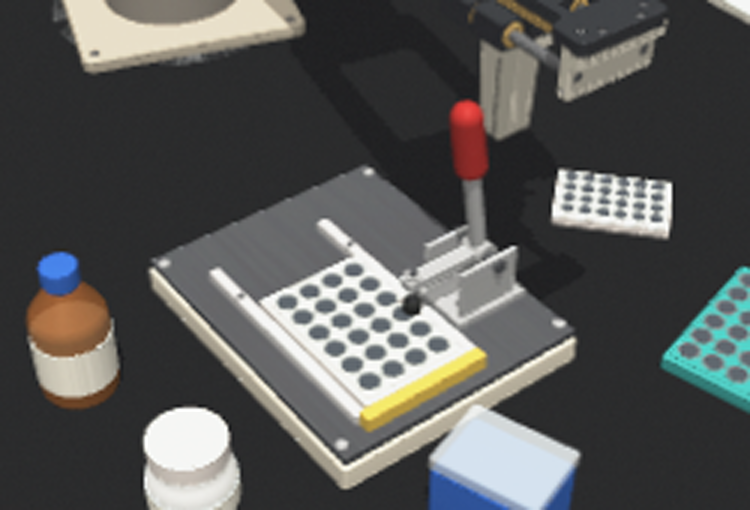

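The scene view shows the lever over past upright and the hold-down pad on the plate's edge at zoomed (412,303). The plate is against the stop and nothing else has moved. I'll back off and verify.

carry_out(
  increments=[
    {"linear":[-0.02,0,0],"yaw":0},
    {"linear":[-0.05,0,0],"yaw":0},
    {"linear":[-0.09,-0.01,0],"yaw":0},
    {"linear":[-0.12,-0.04,0],"yaw":0},
    {"linear":[-0.14,-0.08,0],"yaw":0},
  ],
)

```text
t: 10.98
tool_pos: [0.4939, 0.2558, 0.2517]
orientation: [-1.353, 0.988, -0.971]
force: [0.9, 0.6, 0.2]
opening: 0.0004
```

carry_out(
  increments=[
    {"linear":[0,0,0],"yaw":0},
    {"linear":[0,0,0],"yaw":0},
    {"linear":[0,0,0],"yaw":0},
  ],
)

```text
t: 11.35
tool_pos: [0.4931, 0.2554, 0.25]
orientation: [-1.355, 0.989, -0.971]
force: [0.3, 0.4, -0.5]
opening: 0.0004
```

```bash
python3 where.py
python3 - <<'E'
from h import *
from plant import robot
V=(.5628,.0113,.3136)
im={}
for n in("scene","top"):
    p=robot.camera_params(n);im[n]=robot.read_camera(n)
    for th in(.85,1.0):
        a=.85-th;print(n,th,proj(p,st(V,[[.01,.095+.12*np.sin(a),.07+.12*np.cos(a)],[-.06375,0,.0445]])).round(1).tolist())
    o=cv2.imread(f"pics/{n}0.png");d=cv2.absdiff(o,im[n]).max(2)
    print([ (n,int(d[y-8:y+8,x-8:x+8].max())) for x,y in ({"top":[(416,250),(390,192),(307,159)],"scene":[(224,215),(263,255),(368,260)]}[n])])
a=cv2.resize(im["scene"][120:270,230:420],None,fx=2.5,fy=2.5,interpolation=2)
b=cv2.resize(im["top"][140:330,240:430],None,fx=2,fy=2,interpolation=2)
c=np.zeros((600,a.shape[1]+0,3),np.uint8)
h=max(a.shape[0],b.shape[0]);f=lambda x:np.vstack([x,np.zeros((h-len(x),x.shape[1],3),np.uint8)])
o=np.hstack([f(a),f(b)]);o=o[:, :];s=min(1,800/o.shape[1]);cv2.imwrite("pics/fin.png",cv2.resize(o,None,fx=s,fy=s))
g=im["scene"];hsv=cv2.cvtColor(g,cv2.COLOR_BGR2HSV);m=((hsv[...,0]<6)|(hsv[...,0]>174))&(hsv[...,1]>150)&(hsv[...,2]>80);m=m[110:190,320:420];y,x=np.nonzero(m);print("red scene x",x.min()+320,x.max()+320,"y",y.min()+110,y.max()+110)
E
```

```text
t 11.35 stage TCP 0.009 0.2537 0.25 F stage 0.5 0.3 -0.5 [np.float64(-1.5744411850925895), np.float64(1.5671514684972039)]
scene 0.85 [[362.0, 134.0], [302.3, 190.0]]
scene 1.0 [[354.9, 137.6], [302.3, 190.0]]
[('scene', 4), ('scene', 5), ('scene', 4)]
top 0.85 [[277.2, 233.3], [336.1, 254.9]]
top 1.0 [[286.5, 230.2], [336.1, 254.9]]
[('top', 3), ('top', 2), ('top', 3)]
red scene x 350 362 y 133 159
```

View pics/fin.png

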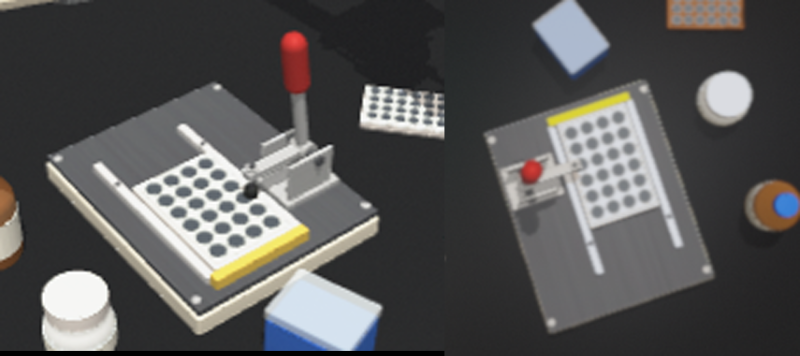

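The grip's end is at about (355,138) in the scene view, against (354.9,137.6) predicted for lock. The plate touches the stop, and the bottle, jar and tip box look unchanged in both views.

```bash
python3 -c "
from plant import robot
print(robot.close_job())"
```

```text
the job is handed in; nothing more can be done
None
```

The plate is home against the yellow stop and the lever is locked. I handed the job in at about 11.5 s of the 54 s allowed, with the robot touching nothing.

- **Plate:** I pushed it with closed fingers on the middle of its end face until it stopped moving at about 8 N. The wrist picture showed no gap at the stop, and its near end was at row ≈147, where home was predicted (146.7). The final pictures still showed it flat between the rails and against the stop.
- **Lever:** I pushed it over from the outside at about 3–5 N, and it snapped away from the fingers. Its end was at about (355,138) in the scene picture, against (354.9,137.6) predicted for the locked angle of 1.0 and (362,134) for upright. The hold-down pad is on the plate's edge.
- **Bottle, jar and tip box:** small patches on each showed no change from the first pictures in either the scene or top view.

**Disagreements:**
- The first stage fits from the top and scene pictures differed by about 8 mm in x. I used the closer wrist picture instead, which agreed with the top view to about 1.5 mm.
- The tool stopped about 2 mm short of the calculated home position, which I put down to calibration and fingertip-width error.
- While the plate was held against the stop, the wrist also read about 6.5 N upward on the tool, meaning it was pressing down on the plate. No lifting or tipping showed in the pictures.

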